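# Brush out the stoneware canister and shut it

## Task

Take the long brush off its drying rack and gently brush out the inside of the open stoneware canister with three full up-and-down strokes, each from its floor up to its mouth, leaving the canister standing where it is. Then hang the brush back on the rack by its collar as you found it, and last swing the canister's lid shut and press it down firmly with the fingertips so that it is fully home. Leave the other things on the table alone.

Things in the scene. Friction and masses are not known exactly. Their poses are not given: they have to be found in the camera images.
- brush: Round brush 215 mm long hanging head down, 80 g. Origin: centre of the head's bottom; z up along the handle. Dark head 50 mm high, 68 mm across the bristle tips (outer 9 mm yields freely, stiff core 50 mm across); shaft 10 mm thick up to 150 mm; collar disc 48 mm across from 150 to 158 mm; wooden grip 18 mm thick from 158 to 215 mm. Its yaw means nothing.
- brush_collar (a point): Centre of the underside of the brush's collar, 150 mm above the bottom of the head.
- brush_grip (a point): Middle of the brush's wooden grip, 187 mm above the bottom of the head, where to hold it from above.
- rack: Fixed wooden rack. Origin on the table below the hanging place; x axis points back to its post at x 84 to 106 mm. The post carries a fork of two prongs along x, 10 mm wide, 24 mm slot between, tops 190 mm and undersides 180 mm above the table, open at x = -32 mm. Base board 12 mm thick, x -50 to 120 mm, 120 mm wide.
- rack_hang (a point): Hanging place: mid-slot, at the prongs' flat tops, where the collar's underside rests; axes as the rack's. The prongs end to -x in upturned lips 8 mm high (x -32 to -26 mm) that keep the collar in. To leave, the collar is raised over 8 mm and moved 70 mm or more to -x: the head does not pass through the slot.
- jar: The canister: loose round stoneware vessel without handle, 0.9 kg, 88 mm outside diameter, 115 mm high, wall 8 mm (72 mm inside diameter), floor 8 mm thick. Origin: centre of its underside, z up; its x axis points to the lid's hinge. It is the only vessel with a lid.
- jar_floor (a point): Centre of the canister's inner floor, 8 mm above the table; axes as the canister's.
- jar_mouth (a point): Centre of the canister's mouth, at rim height 115 mm.
- lid: The canister's wooden lid: disc 90 mm across, 8 mm thick, no knob, 50 g. Origin on the hinge axis, which is its y axis; the disc runs along its -x from 3 to 93 mm, outer face at its z = 8 mm. Shut, it lies flat on the rim with its axes parallel to the canister's; it opens about +y to 1.95 rad at most and stays at any angle by light hinge friction (0.04 N m).
- lid_hinge (a point): Middle of the lid's hinge axis, 48 mm from the canister's axis along the canister's x, at rim height 115 mm; the hinge axis runs along the canister's y.
- lid_top (a point): Centre of the lid's outer face, 48 mm from the hinge axis; shut, it is 123 mm above the table, over the canister's axis: the place to press.
- bowl: Bystander: white bowl 100 mm across, 45 mm high. Origin at its underside.
- rib: Bystander: flat dark wooden throwing rib 100 x 45 x 8 mm.
- paddle: Bystander: flat wooden paddle with a handle, lying, 200 mm long.
- cup0: Bystander: open unfired clay cup without lid, 80 mm across, 92 mm high. Origin: centre of its underside.
- cup1: Bystander: open unfired clay cup without lid, 80 mm across, 92 mm high. Origin: centre of its underside.
- cup2: Bystander: open unfired clay cup without lid, 80 mm across, 92 mm high. Origin: centre of its underside.
- cup3: Bystander: open unfired clay cup without lid, 80 mm across, 92 mm high. Origin: centre of its underside.
Mind the look-alikes: they are no part of the job. What is shaped like the jar but green or turquoise is not meant. Of the things that look like the rack, the larger one is meant.

How it is judged:
By the outcome, as a careful person would: the job done as asked, in the order asked, and still so for the second after the job is handed in, with the robot touching nothing.
It also fails if it takes over 72 s, if anything falls off the work surface, if the arm or the gripper's body presses on something with over 40 N, if the wrist force passes 120 N, or if a joint passes its speed limit or range.

## Robot

A 6-joint arm with a two-finger parallel gripper is mounted at the origin on the work surface. World frame = base frame: x ahead of the robot, y to its left, z up, the work surface at z = 0. Lengths are in m, angles in rad, forces in N, time in s.
With the tool pointing down it reaches from about 0.25 to 0.775 m from the base axis. Payload 4 kg.
Tool frame: the origin (TCP) lies midway between the tips of the shut fingers; the grasp point (between the pads) lies 19 mm behind it; z points along the fingers, y is the line along which they close (so a half turn about z gives the same grasp; the last joint's range is limited). The gripper opens to 94 mm and grips with 3 to 60 N. Pads are 16 mm wide; open, the fingers measure 119 mm over their backs; the gripper's body (75 mm by 177 mm) begins 78 mm behind the grasp point.
Start: joints at [-1.434, 0.087, 1.371, -0, 1.684, -0.103], TCP at [0.131, -0.534, 0.206] pointing down, gripper open.
Joint ranges: [-3.1, 3.1], [-0.76, 2.03], [0.27, 2.55], [-1.08, 4.22], [0.17, 2.65], [-2.57, 2.57]. Speed limits (rad/s): [2.79, 2.79, 3.14, 3.14, 3.14, 3.14].

## Interface

Orientations are given as [roll, pitch, yaw] about the fixed x, y, z axes, in that order (R = Rz(yaw) Ry(pitch) Rx(roll)).
In Python, from bench import robot gives the robot as it stands. The module is installed in compiled form; this text tells all that it offers.
- The arm moves only by the tool arm_command, never from a script. Its argument "targets" is a list of rows, each a list of 4 numbers: the shift along the world's x, y, z as a fraction of full scale, then the turn about the world's z as a fraction of full scale. A call has 1 to 8 rows; each row is the pose to reach, as a shift and turn from the pose commanded when the call began; what a row does not reach only later rows make up. Full scale, the value 1, is 0.5 m for a shift and 120 degrees for a turn. A row lasts 1/12 s, in which the tool goes at most 41.7 mm and 7.16 degrees, less where a joint would pass 70% of its speed; a pose out of reach is approached as far as the arm can. A call with a number of a shift or a turn outside -1 to 1 is refused whole. A call with a gripper value outside its range is refused whole. "claw" is the closure, from 0 (fully open) to 1 (shut), set as the call begins (left out, the last holds). The fingers move at their own pace and stop on an object; the grip force is fixed at half the most. Time passes only in rows, so rows that repeat a pose let the fingers close. It gives the time, the measured TCP pose, the force, the opening and the grip force at its end, in the units of the state.
- robot.get_obs(): the state, without advancing time (a new reading comes with each control period).
- robot.snapshot(name): name is "scene" or "top"; returns the picture (400x640x3 uint8, red, green, blue); there is no depth.
- robot.camera_info(name): a dict with "vfov" (degrees; the focal length in pixels is half the picture's height over the tangent of half this angle, whatever the lens; pixels are square), "cx", "cy" (the principal point, pixels), "extrinsics" (4x4, takes a point from camera to world coordinates). Camera axes: x right, y up, looking along -z (the intrinsics and any distortion apply to the point x, -y, -z); pixel columns grow to the right and rows downward; lengths in m; the calibration is good to about 2 mm. A picture is of the moment at which its call begins. camera_info takes no time and is no camera call.
- robot.close_job(): hands the job in; it is judged then, once.
The state is a dict: "time": time; "joint_positions": joint angles; "qvel": joint speeds; "joint_torque": joint torques, N m; "tool_pos": TCP position; "ee_rot": TCP orientation; "wrist_force": force on the tool from outside, world axes, zero at the start; "wrist_torque": the same for the moment, N m; "width": finger opening in m; "finger_force": force on a finger pad.
Only numpy, scipy, OpenCV 4.12 (cv2) and the standard library are available. Lean on these libraries where they do the work, as an engineer would, in place of code of your own. Each camera call takes 0.05 s, during which the arm holds its last target. There are 200 camera calls.

## Working session

There is one attempt and no reset: what is moved stays moved. The work goes in short steps, Python scripts to look and compute and a tool call to move; the robot and the scene stay as the last step left them, time stands still between calls to the robot, and variables do not carry over. Pictures are saved under pics/ and viewed, at most 11 in all, crops included, and the job is handed in when it is done.

Besides the shell and the picture viewer there is one more tool, called after "Call:" by a JSON object that holds its "fn" and its "kwargs", one argument or row to a line. arm_command: Moves the arm, as the interface text tells. Shift numbers are shares of 0.5 m and turn numbers shares of 120 degrees, none past 1 either way. Its arguments: {"type":"object","properties":{"targets":{"type":"array"},"claw":{"type":"number"}},"required":["targets"]}

```bash
mkdir -p pics; python3 - <<'E'
from bench import robot
import cv2
for n in("scene","top"):
    im=robot.snapshot(n); cv2.imwrite(f"pics/{n}0.png",im[...,::-1]); c=robot.camera_info(n); print(n,{k:(v.tolist() if hasattr(v,'tolist') else v) for k,v in c.items()})
o=robot.get_obs(); print(o)
E
```

```text
scene {'vfov': 46.04973135778298, 'cx': 316.6941955290191, 'cy': 193.05822920501484, 'extrinsics': [[0.45211264119846306, -0.4578455592774929, 0.7654878206205697, 1.3958884045837388], [0.891765963997564, 0.21408058719413878, -0.3986514362724762, -0.4338069625911797], [0.01864470766853453, 0.8628713380548069, 0.5050796262367573, 0.7214752592568222], [0.0, 0.0, 0.0, 1.0]]}
top {'vfov': 56.95237671512516, 'cx': 325.2410809461502, 'cy': 206.6292927941909, 'extrinsics': [[-0.017966502431404862, 0.9888552853901735, -0.14779184465423317, 0.4171109831767864], [-0.9997037870629707, -0.015339548432036006, 0.01889540647501644, -0.014431874422638956], [0.01641776240348216, 0.1480875511642349, 0.9888379716959919, 1.023485016455276], [0.0, 0.0, 0.0, 1.0]]}
{'time': 0.1, 'joint_positions': array([-1.43409078e+00,  8.78988176e-02,  1.37207793e+00,  7.02604389e-06,
        1.68361222e+00, -1.03108757e-01]), 'qvel': array([ 5.62399892e-04, -2.27059034e-03, -4.71534143e-03, -4.17672391e-04,
        4.02997352e-04, -5.71303630e-05]), 'joint_torque': array([ 1.69841445e-03, -3.41251123e+01, -3.03302586e+01,  7.19826040e-02,
        3.04163934e-02, -1.00801908e-04]), 'tool_pos': array([ 0.13056327, -0.53377336,  0.20442432]), 'ee_rot': array([-3.13960766e+00, -2.12418315e-04,  2.39814876e-01]), 'wrist_force': array([-0.02894865,  1.17117226, -0.80389294]), 'wrist_torque': array([-0.00469825,  0.02066002, -0.0359697 ]), 'finger_force': 0.0, 'width': 0.0937743103950536}
```

View pics/scene0.png

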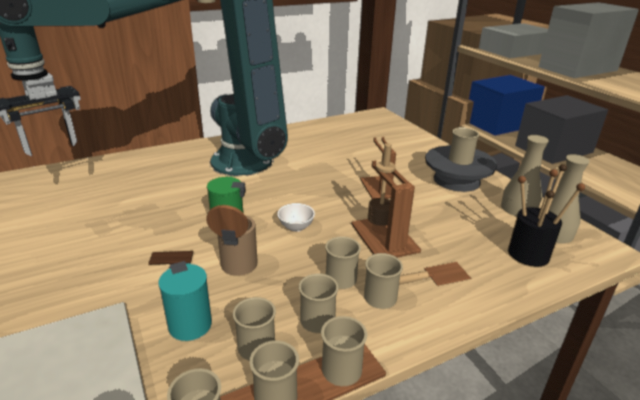

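View pics/top0.png

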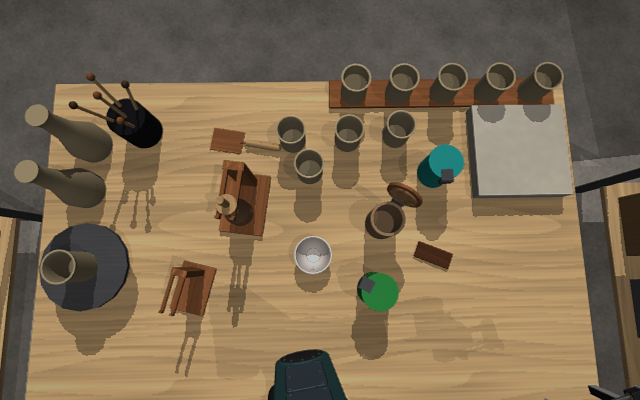

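The scene view shows the brown open canister at (238,245), with its lid leaning at (232,218). Look-alikes are green (226,195) and turquoise (186,300). In the top view these are canister (386,219), green (378,291) and turquoise (441,165). The brown one is the only open vessel with a lid, so it fits. There are two racks in the top view, at (243,200) and (188,290). The one at (243,200) is larger and holds the brush. I'll confirm both in one enlarged crop.

```bash
python3 - <<'E'
import cv2,numpy as np
s=cv2.imread("pics/scene0.png");t=cv2.imread("pics/top0.png")
def cr(im,x0,y0,w,h,f):return cv2.resize(im[y0:y0+h,x0:x0+w],None,fx=f,fy=f,interpolation=cv2.INTER_CUBIC)
a=np.hstack([cr(s,335,130,100,75*2-20,4)[:, :400],cr(s,195,170,100,130,4)])
cv2.imwrite("pics/c1.png",a)
b=np.hstack([cr(t,205,150,80,100,5),cr(t,350,165,80,100,5)])
cv2.imwrite("pics/c2.png",b);print(a.shape,b.shape)
E
```

```text
(520, 800, 3) (500, 800, 3)
```

View pics/c1.png

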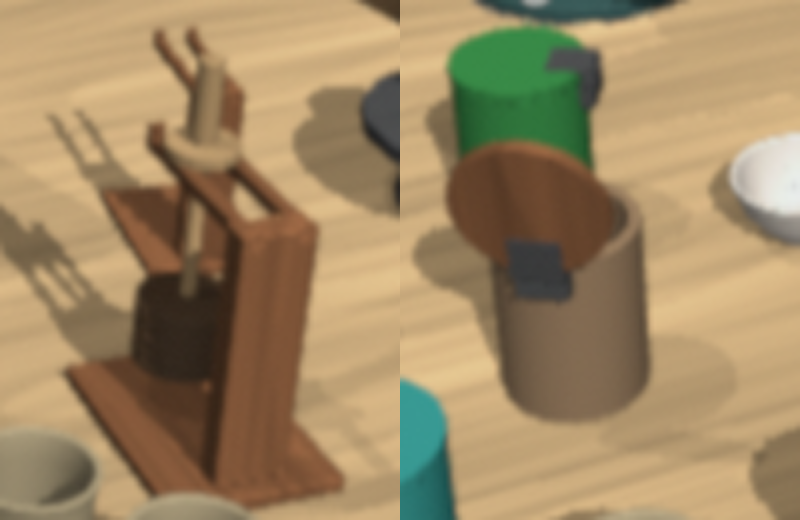

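View pics/c2.png

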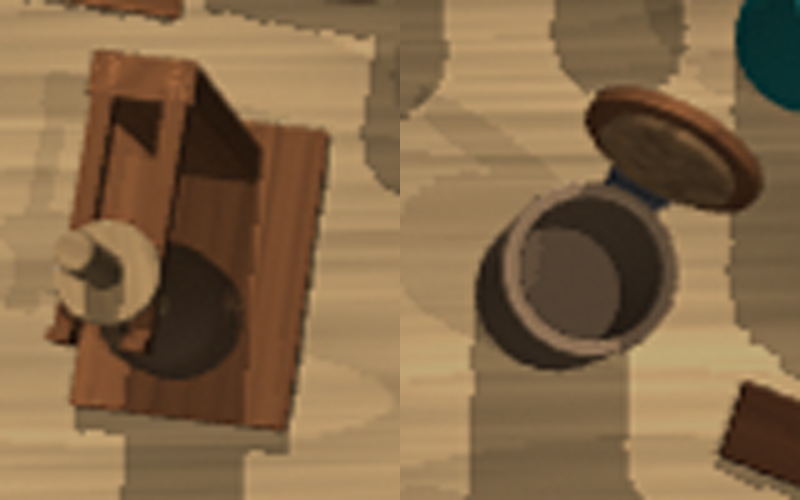

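The crops confirm both. The brush hangs by its collar on the larger rack, with grip top at c2 (72,248) and collar (108,272). The brown open canister has its rim centred at c2 (590,268), and the hinge is toward (640,190). Next I'll fit models to the points in both views.

```bash
cat >h.py <<'E'
import numpy as np,cv2
from bench import robot
from scipy.optimize import least_squares
C={n:robot.camera_info(n) for n in("scene","top")}
def proj(n,P):
    c=C[n];E=np.array(c["extrinsics"]);p=(np.atleast_2d(P)-E[:3,3])@E[:3,:3]
    f=200/np.tan(np.radians(c["vfov"]/2));return np.c_[c["cx"]-f*p[:,0]/p[:,2],c["cy"]+f*p[:,1]/p[:,2]]
def tri(a,b):
    r=least_squares(lambda P:np.r_[proj("scene",P)[0]-a,proj("top",P)[0]-b],[.5,0,.1]);return r.x,r.fun
T=np.linspace(0,2*np.pi,73)
def circ(c,r):return np.c_[c[0]+r*np.cos(T),c[1]+r*np.sin(T),c[2]+0*T]
def cd(n,P,obs):
    poly=proj(n,P).astype(np.float32).reshape(-1,1,2);return np.array([cv2.pointPolygonTest(poly,(float(u),float(v)),True) for u,v in obs])
def Rz(a):c,s=np.cos(a),np.sin(a);return np.array([[c,-s,0],[s,c,0],[0,0,1]])
def Ry(a):c,s=np.cos(a),np.sin(a);return np.array([[c,0,s],[0,1,0],[-s,0,c]])
def cc(p,x0,y0,f,o=0):p=np.array(p,float);return np.c_[x0+(p[:,0]-o+.5)/f-.5,y0+(p[:,1]+.5)/f-.5]
E
python3 - <<'E'
from h import *
sr=lambda p:cc(p,335,130,4); sj=lambda p:cc(p,195,170,4,400); tr=lambda p:cc(p,205,150,5); tj=lambda p:cc(p,350,165,5,400)
for nm,a,b in(("griptop",(211,60),(72,248)),("collar",(203,145),(108,272)),("boardFL",(68,372),(72,403)),("postR_backcorner",(315,228),(92,52)),("lipA",(155,128),(140,335))):
    print(nm,*[x.round(4) for x in tri(sr([a])[0],tr([b])[0])])
# brush with vertical axis, free z
ob=tr([(57,272),(108,220),(160,268),(112,325)])
f=lambda q:np.r_[cd("top",circ(q,.024),ob),proj("scene",q+[0,0,.057])[0]-sr([(211,60)])[0],proj("top",q+[0,0,.057])[0]-tr([(72,248)])[0],proj("scene",q)[0]-sr([(203,143)])[0]]
r=least_squares(f,[.5,.2,.2],diff_step=1e-3);print("collar top",r.x,r.fun.round(1))
# rack yaw, xy
tp=tr([(72,403),(290,430),(330,130),(92,52),(197,65)]);M=np.array([[-.05,-.06,.012],[-.05,.06,.012],[.12,.06,.012]])
def g(q):
    w=lambda m:np.array(m)@Rz(q[2]).T+[q[0],q[1],0]
    B=np.array([[-.05,.06,.012],[-.05,-.06,.012],[.12,-.06,.012]])
    S=sr([(68,372),(343,483)])
    return np.r_[(proj("top",w(B))-tp[:3]).ravel(),(proj("scene",w([[-.05,-.06,.012],[.12,-.06,.012]]))-S).ravel()]
for y0 in(0,1.5,3,-1.5):
    r=least_squares(g,[r.x[0],r.x[1],y0]);print("rack",r.x.round(4),r.fun.round(1))
tr_=tj([(503,268),(520,220),(600,181),(660,215),(678,275),(650,325),(590,357),(530,330)])
sb=sj([(505,375),(535,405),(575,420),(620,408),(648,378)])
tl=tj([(587,110),(625,87),(700,110),(762,180),(735,212)]);sl=sj([(448,195),(475,150),(520,142),(580,165),(612,215)])
def h(q):
    x,y,z,yaw,a=q;D=circ([-.048,0,.004],.045)@Ry(a).T+[.048,0,z];D=D@Rz(yaw).T+[x,y,0]
    return np.r_[cd("top",circ([x,y,z],.044),tr_),cd("scene",circ([x,y,0],.044),sb),cd("top",D,tl),cd("scene",D,sl)]
j0=tri(np.array([236,225]),np.array([388,218.7]))[0];print(j0)
b=None
for yw in np.arange(-3,3.2,.5):
  for a in(1.4,1.8):
    r=least_squares(h,[*j0[:2],.115,yw,a],diff_step=1e-3)
    if b is None or r.cost<b.cost:b=r
print("jar",b.x.round(4),b.fun.round(1))
np.save("jar.npy",b.x)
E
```

```text
griptop [0.5517 0.1948 0.2527] [-0.0394  0.0097 -0.0303 -0.0173]
collar [0.5509 0.1948 0.1948] [-0.4346  0.1    -0.3509 -0.1964]
boardFL [ 0.4838  0.2156 -0.0087] [19.4104 -3.4883 17.1092  8.9272]
postR_backcorner [0.6551 0.205  0.1874] [ 0.2422 -0.0677  0.2115  0.1264]
lipA [0.5215 0.179  0.1966] [-0.2392  0.0494 -0.1904 -0.1032]
collar top [0.55094423 0.1944184  0.19573078] [ 0.8  0.3 -0.1 -0.5 -0.3 -0.1  0.2  0.3 -0.5  0.3]
rack [0.5514 0.2095 0.1535] [ -1.3   5.5  -1.2  -7.4 -18.1  -6.9   2.5   1.6 -21.7   6.3]
rack [0.5514 0.2095 0.1535] [ -1.3   5.5  -1.2  -7.4 -18.1  -6.9   2.5   1.6 -21.7   6.3]
rack [0.5514 0.2095 0.1535] [ -1.3   5.5  -1.2  -7.4 -18.1  -6.9   2.5   1.6 -21.7   6.3]
rack [0.5514 0.2095 0.1535] [ -1.3   5.5  -1.2  -7.4 -18.1  -6.9   2.5   1.6 -21.7   6.3]
[ 0.52115831 -0.18627175  0.11139633]
jar [ 0.5203 -0.1846  0.1179 -0.5827  1.7863] [ 0.8  1.1 -0.4 -0.8 -0.4  1.3  0.3  0.8  0.3  2.4  0.2  0.2  0.5 -0.
  0.  -0.1 -0.2 -1.   0.7  0.7 -0.1 -0.  -0.1]
```

```bash
python3 - <<'E'
from h import *
sr=lambda p:cc(p,335,130,4); tr=lambda p:cc(p,205,150,5)
tp=tr([(72,403),(290,430),(330,130)]);S=sr([(68,372),(343,483)])
def g(q):
    w=lambda m:np.array(m)@Rz(q[2]).T+[q[0],q[1],0]
    return np.r_[(proj("top",w([[-.05,.06,.012],[-.05,-.06,.012],[.12,-.06,.012]]))-tp).ravel(),(proj("scene",w([[-.05,-.06,.012],[.12,.06,.012]]))-S).ravel(),
     (proj("top",w([[.106,.022,.19],[.106,-.022,.19]]))-tr([(92,52),(197,65)])).ravel()]
r=least_squares(g,[.55,.19,0]);print("rack",r.x.round(4),r.fun.round(1))
E
```

```text
rack [ 0.5488  0.1937 -0.1336] [-0.7  0.1 -0.7 -0.1 -0.1 -0.4 -1.7 -2.   0.1 -1.8  1.5 -0.9 -0.7 -1.3]
```

Measured poses:
- **Brush axis:** (0.551, 0.1945), collar top about 0.196.
- **Rack:** yaw -0.134.
- **Canister:** (0.520, -0.185), yaw -0.583, lid angle 1.79 rad.

I'll approach the grip now.

Call:
{"fn": "arm_command", "kwargs": {
  "targets": [
    [0.36,0.46,0.24,0],
    [0.36,0.46,0.24,0],
    [0.36,0.46,0.24,0],
    [0.36,0.46,0.24,0],
    [0.36,0.46,0.24,0],
    [0.36,0.46,0.24,0],
    [0.36,0.46,0.24,0],
    [0.36,0.46,0.24,0]
  ],
  "claw": 0.2
}}

```text
time: 0.77
tool_pos: [0.3123, -0.3016, 0.3275]
ee_rot: [3.14, -0.002, 0.243]
wrist_force: [0.5, -0.1, -0.1]
width: 0.0751
finger_force: 0.0
```

Call:
{"fn": "arm_command", "kwargs": {
  "targets": [
    [0.48,0.99,0,0],
    [0.48,0.99,0,0],
    [0.48,0.99,0,0],
    [0.48,0.99,0,0],
    [0.48,0.99,0,0],
    [0.48,0.99,0,0],
    [0.48,0.99,0,0],
    [0.48,0.99,0,0]
  ]
}}

```text
time: 1.43
tool_pos: [0.4563, -0.0022, 0.3252]
ee_rot: [3.141, 0.0, 0.24]
wrist_force: [0.2, -0.0, -0.2]
width: 0.0751
finger_force: 0.0
```

```bash
python3 -c "
from bench import robot
o=robot.get_obs();print(o['tool_pos'],o['joint_positions'])"
```

```text
[ 0.45625464 -0.00218799  0.32522935] [-1.28963458e-01 -1.14178225e-01  1.33417616e+00 -2.81278961e-04
  1.92177994e+00  1.20174609e+00]
```

Call:
{"fn": "arm_command", "kwargs": {
  "targets": [
    [0.19,0.394,0,0],
    [0.19,0.394,0,0],
    [0.19,0.394,0,0],
    [0.19,0.394,0,0],
    [0.19,0.394,0,0],
    [0.19,0.394,0,0],
    [0.19,0.394,0,0]
  ]
}}

```text
time: 2.02
tool_pos: [0.5513, 0.1951, 0.323]
ee_rot: [-3.141, 0.004, 0.244]
wrist_force: [-0.3, -0.3, -0.5]
width: 0.0755
finger_force: 0.0
```

```bash
python3 - <<'E'
from h import *
print(robot.get_obs()['tool_pos'])
for n in("scene","top"):cv2.imwrite(f"pics/{n}1.png",robot.snapshot(n)[...,::-1])
s=cv2.imread("pics/scene1.png");t=cv2.imread("pics/top1.png")
f=lambda im,x,y:cv2.resize(im[y:y+130,x:x+100],None,fx=4,fy=4,interpolation=2)
cv2.imwrite("pics/c3.png",np.hstack([f(s,335,90),f(t,190,130)]))
E
```

```text
[0.5513306  0.19510633 0.32299245]
```

View pics/c3.png

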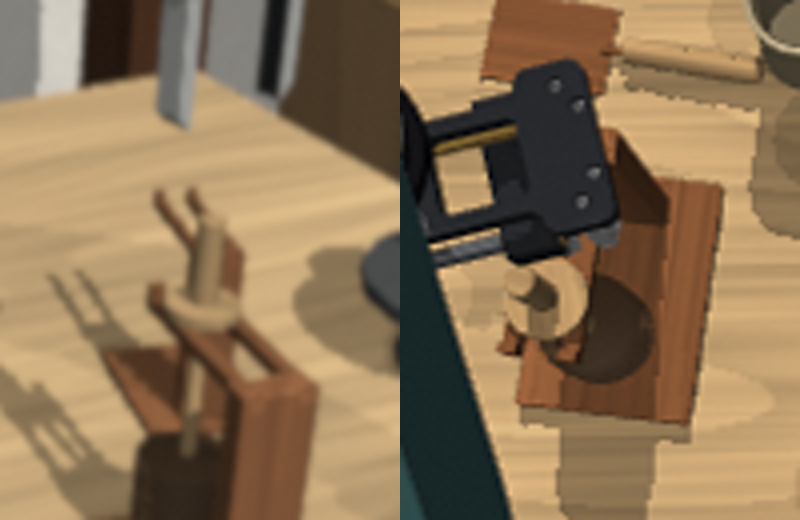

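The crop shows the open gripper above the hanging brush, with the grip top at scene-crop (210,225) and the fingers clear of the prongs. I'll descend and grip.

Call:
{"fn": "arm_command", "kwargs": {
  "targets": [
    [0,0,-0.06,0],
    [0,0,-0.12,0],
    [0,0,-0.17,0],
    [0,0,-0.2,0],
    [0,0,-0.228,0],
    [0,0,-0.228,0]
  ]
}}

```text
time: 2.62
tool_pos: [0.549, 0.1899, 0.2085]
ee_rot: [3.141, 0.006, 0.237]
wrist_force: [0.1, -0.3, -1.4]
width: 0.0752
finger_force: 0.0
```

Call:
{"fn": "arm_command", "kwargs": {
  "targets": [
    [0,0,0,0],
    [0,0,0,0],
    [0,0,0,0],
    [0,0,0,0],
    [0,0,0,0],
    [0,0,0,0],
    [0,0,0,0]
  ],
  "claw": 1
}}

```text
time: 3.2
tool_pos: [0.5512, 0.1928, 0.2118]
ee_rot: [3.141, -0.0, 0.24]
wrist_force: [-0.2, 0.4, -0.0]
width: 0.0319
finger_force: 0.0
```

Call:
{"fn": "arm_command", "kwargs": {
  "targets": [
    [0,0,0,0],
    [0,0,0,0],
    [0,0,0,0],
    [0,0,0,0],
    [0,0,0,0]
  ]
}}

```text
time: 3.62
tool_pos: [0.551, 0.1928, 0.2114]
ee_rot: [-3.141, 0.0, 0.24]
wrist_force: [-0.1, 1.1, 0.6]
width: 0.0173
finger_force: 30.0
```

Call:
{"fn": "arm_command", "kwargs": {
  "targets": [
    [0,0,0.02,0],
    [0,0,0.04,0],
    [0,0,0.04,0],
    [-0.04,0.005,0.04,0],
    [-0.09,0.012,0.04,0],
    [-0.14,0.019,0.04,0],
    [-0.18,0.024,0.04,0],
    [-0.18,0.024,0.04,0]
  ]
}}

```text
time: 4.28
tool_pos: [0.4586, 0.2053, 0.233]
ee_rot: [-3.141, -0.001, 0.242]
wrist_force: [-0.6, -0.1, 0.6]
width: 0.0178
finger_force: 30.0
```

Call:
{"fn": "arm_command", "kwargs": {
  "targets": [
    [0,0,0.06,0],
    [0,0,0.12,0],
    [0,0,0.18,0],
    [0,0,0.22,0],
    [0,0,0.22,0]
  ]
}}

```text
time: 4.7
tool_pos: [0.4634, 0.205, 0.3476]
ee_rot: [-3.141, -0.011, 0.239]
wrist_force: [0.4, -1.1, -0.0]
width: 0.0177
finger_force: 30.0
```

```bash
python3 - <<'E'
from h import *
print(robot.get_obs()['tool_pos'],robot.get_obs()['wrist_force'])
for n in("scene","top"):cv2.imwrite(f"pics/{n}2.png",robot.snapshot(n)[...,::-1])
s=cv2.imread("pics/scene2.png");t=cv2.imread("pics/top2.png")
f=lambda im,x,y:cv2.resize(im[y:y+130,x:x+130],None,fx=3,fy=3,interpolation=2)
cv2.imwrite("pics/c4.png",np.hstack([f(s,300,80),f(t,190,130)]))
E
```

```text
[0.46335928 0.2049528  0.34755203] [ 0.38369453 -1.06018792 -0.00915109]
```

View pics/c4.png

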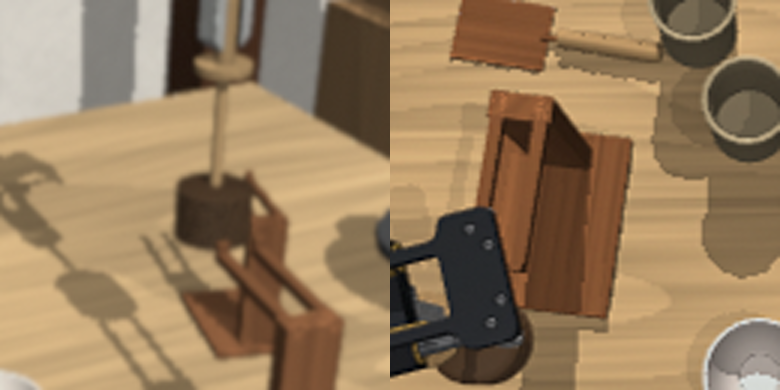

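The brush is held upright and clear of the rack: collar at c4 (223,68), head at (215,210). I'll check it against the predicted projection and then carry it over the canister.

```bash
python3 - <<'E'
from h import *
p=robot.get_obs()['tool_pos'];print(p)
for x in ([.461,.205],):
  for dz in(-.014,-.022,-.118,-.168):print(dz,(proj("scene",[*x,.346+dz])[0]-[300,80])*3)
E
```

```text
[0.46196877 0.20460905 0.34183497]
-0.014 [219.12087572  62.47597866]
-0.022 [218.35780509  71.75276335]
-0.118 [209.5953595  178.27936483]
-0.168 [205.30194137 230.47520876]
```

Call:
{"fn": "arm_command", "kwargs": {
  "targets": [
    [0.12,-0.78,0,0],
    [0.12,-0.78,0,0],
    [0.12,-0.78,0,0],
    [0.12,-0.78,0,0],
    [0.12,-0.78,0,0],
    [0.12,-0.78,0,0],
    [0.12,-0.78,0,0],
    [0.12,-0.78,0,0]
  ]
}}

```text
time: 5.47
tool_pos: [0.5112, -0.1269, 0.3385]
ee_rot: [-3.139, 0.004, 0.239]
wrist_force: [1.3, 0.6, 0.0]
width: 0.0174
finger_force: 30.0
```

Call:
{"fn": "arm_command", "kwargs": {
  "targets": [
    [0.019,-0.122,0,0],
    [0.019,-0.122,0,0],
    [0.019,-0.122,0,0],
    [0.019,-0.122,0,0],
    [0.019,-0.122,0,0]
  ]
}}

```text
time: 5.88
tool_pos: [0.5209, -0.1852, 0.3397]
ee_rot: [-3.139, 0.002, 0.24]
wrist_force: [-0.0, -0.8, -0.5]
width: 0.0178
finger_force: 30.0
```

```bash
python3 - <<'E'
from h import *
P=[]
for k in range(4):
    s=robot.snapshot("scene");P.append(robot.get_obs()['tool_pos'])
print(np.array(P).round(4))
t=robot.snapshot("top")
for n,i in(("scene",s),("top",t)):cv2.imwrite(f"pics/{n}3.png",i[...,::-1])
f=lambda im,x,y:cv2.resize(im[y:y+130,x:x+100,::-1],None,fx=4,fy=4,interpolation=2)
cv2.imwrite("pics/c5.png",np.hstack([f(s,190,150),f(t,330,150)]))
for dz in(-.018,-.118,-.168):print(dz,(proj("scene",[.52,-.185,.345+dz])[0]-[190,150])*4,(proj("top",[.52,-.185,.345+dz])[0]-[330,150])*4+[400,0])
E
```

```text
[[ 0.521  -0.1847  0.3405]
 [ 0.5212 -0.1845  0.3411]
 [ 0.5212 -0.1844  0.3415]
 [ 0.5213 -0.1845  0.3417]]
-0.018 [154.20027334 -49.06289463] [708.90712446 223.97674152]
-0.118 [168.22613414 121.23513963] [665.67061979 251.3857553 ]
-0.168 [174.73047144 200.20896315] [647.800668   262.71409367]
```

View pics/c5.png

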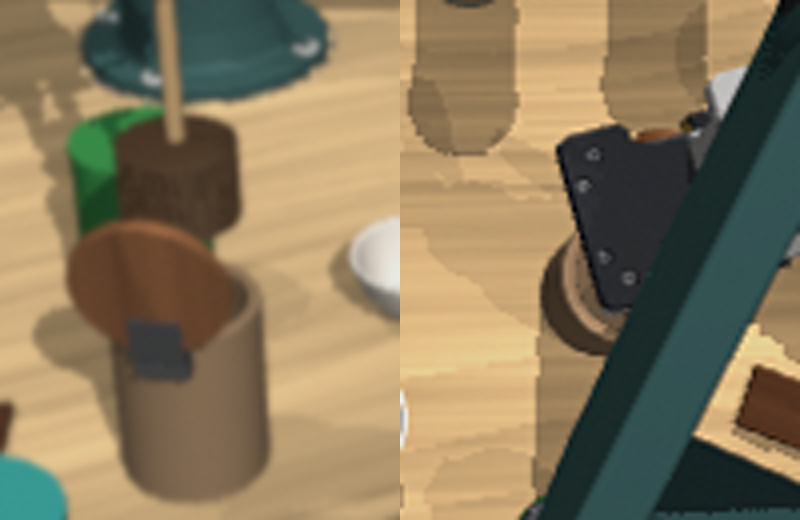

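Brush head is above the canister at c5 (179,180), with canister sides at x 120–268. The head looks about 2 px right of prediction, so I'll quantify it with silhouettes against the same camera.

```bash
python3 - <<'E'
from h import *
s=cv2.imread("pics/scene3.png").astype(float);s0=cv2.imread("pics/scene0.png").astype(float)
def edges(im,row,a,b):
    r=cv2.GaussianBlur(im,(3,3),0)[row,a:b].mean(1);g=np.gradient(r);return a+np.argsort(-abs(g))[:6],g[np.argsort(-abs(g))[:6]].round(0)
for r in (188,195,201):print("head",r,*edges(s,r,208,262))
for r in (248,255,262):print("jar",r,*edges(s,r,208,272))
def sil(cs,row):
    h=cv2.convexHull(np.vstack([proj("scene",c) for c in cs]).astype(np.float32)).reshape(-1,2)
    xs=[]
    for p,q in zip(h,np.roll(h,-1,0)):
        if (p[1]-row)*(q[1]-row)<0:xs.append(p[0]+(row-p[1])/(q[1]-p[1])*(q[0]-p[0]))
    return np.round(sorted(xs),1)
x=[.5213,-.1845];z=.3415-.168
for r in(188,195,201):print(sil([circ([*x,z],.034),circ([*x,z+.05],.034)],r))
for r in(248,255,262):print(sil([circ([.5203,-.1846,0],.044),circ([.5203,-.1846,.115],.044)],r))
c=s[178:212,212:256];cv2.imwrite("pics/x.png",c)
d=(s.max(2)<75);d[:,:205]=0;d[:,260:]=0;d[:170]=0;d[215:]=0;ys,xs=np.nonzero(d);print(ys.min(),[ (y,xs[ys==y].min(),xs[ys==y].max()) for y in range(178,210,3) if (ys==y).any()])
e=cv2.convexHull(np.vstack([proj("scene",circ([*x,z+.05],.034))]).astype(np.float32)).reshape(-1,2);print("model top row",e.min(0),e.max(0))
# scene view of wrist: shift per metre
print(proj("scene",[*x,z])[0],proj("scene",[x[0]+.01,x[1],z])[0],proj("scene",[x[0],x[1]+.01,z])[0])
E
```

```text
head 188 [249 250 248 251 218 247] [ 37.  30.  26.  13. -10.   9.]
head 195 [249 250 208 248 251 209] [ 36.  35. -20.  18.  18. -13.]
head 201 [250 249 251 208 209 252] [ 38.  29.  28. -22. -19.  12.]
jar 248 [256 257 255 214 213 258] [ 33.  31.  17. -16. -15.  15.]
jar 255 [257 256 216 217 219 218] [ 25.  20. -19. -18. -18. -17.]
jar 262 [219 220 257 218 258 256] [-34. -30.  24. -22.  20.  15.]
[217.1 248.8]
[217.8 249.3]
[218.4 249.6]
[218.7 256.7]
[219.4 257.1]
[220.2 257.4]
170 [(181, np.int64(224), np.int64(243)), (184, np.int64(219), np.int64(247)), (187, np.int64(219), np.int64(247)), (190, np.int64(219), np.int64(247)), (193, np.int64(219), np.int64(248)), (196, np.int64(216), np.int64(248)), (199, np.int64(212), np.int64(248)), (202, np.int64(210), np.int64(248)), (205, np.int64(210), np.int64(247)), (208, np.int64(210), np.int64(211))]
model top row [216.61842 174.54538] [248.40541 189.76985]
[234.1956063  201.62464315] [235.63698571 203.7635929 ] [238.50717384 200.63227652][ WARN:0@0.904] global loadsave.cpp:1063 imwrite_ Unsupported depth image for selected encoder is fallbacked to CV_8U.
```

```bash
python3 - <<'E'
from h import *
for nm,c in(("hang",[.551,.1945,.09]),("now",[.5213,-.1845,.2235])):
    e=proj("scene",circ(c,.034));print(nm,e.min(0),e.max(0))
for n,x0,y0,x1,y1,off in(("scene0",366,190,392,212,0),("scene3",215,168,252,200,0)):
    im=cv2.imread(f"pics/{n}.png");c=(375 if n=="scene0" else 227);print(n,y0,im[y0:y1,c].max(1))
E
```

```text
hang [367.95072659 195.46162213] [394.40599902 209.20798483]
now [216.61841674 174.54537713] [248.40541378 189.76984904]
scene0 190 [125 140 146 147 148 148 145 123  82  54  49  49  49  49  50  51  51  51
  52  50  48  48]
scene3 168 [137 161 159 119  83  80 105 130 139 136 125  98  67  70  71  72  73  74
  74  75  76  77  77  77  74  68  66  68  68  69  68  70]
```

The head's horizontal silhouette matches the model, and so does the canister's. The vertical residual is a few mm, which is inside the bristle tolerance. I'll lower slowly and watch the forces.

Call:
{"fn": "arm_command", "kwargs": {
  "targets": [
    [0,0,-0.03,0],
    [0,0,-0.06,0],
    [0,0,-0.09,0],
    [0,0,-0.12,0],
    [0,0,-0.15,0],
    [0,0,-0.18,0],
    [0,0,-0.2,0],
    [0,0,-0.2,0]
  ]
}}

```text
time: 6.8
tool_pos: [0.5202, -0.1847, 0.2389]
ee_rot: [-3.139, 0.004, 0.241]
wrist_force: [-0.1, -0.0, -0.8]
width: 0.0174
finger_force: 30.0
```

Call:
{"fn": "arm_command", "kwargs": {
  "targets": [
    [0,0,-0.02,0],
    [0,0,-0.04,0],
    [0,0,-0.06,0],
    [0,0,-0.08,0],
    [0,0,-0.1,0],
    [0,0,-0.1,0]
  ]
}}

```text
time: 7.3
tool_pos: [0.5199, -0.1853, 0.1883]
ee_rot: [-3.138, 0.004, 0.24]
wrist_force: [-0.3, 0.2, -1.1]
width: 0.0178
finger_force: 30.0
```

```bash
python3 - <<'E'
from h import *
P=[]
for k in range(5):
    s=robot.snapshot("scene");o=robot.get_obs();P.append(np.r_[o['tool_pos'],o['wrist_force'],o['wrist_torque']*100])
print(np.array(P).mean(0).round(4))
s0=cv2.imread("pics/scene0.png");cv2.imwrite("pics/scene4.png",s[...,::-1])
d=abs(s[...,::-1].astype(int)-s0).max(2)[245:275,205:275];print("jar lower diff",d.max(),(d>25).sum())
E
```

```text
[ 0.5212 -0.1858  0.1913 -0.2838  0.1677 -0.5014  1.8315 -1.2455 -5.1274]
jar lower diff 19 0
```

Call:
{"fn": "arm_command", "kwargs": {
  "targets": [
    [0,0,-0.01,0],
    [0,0,-0.016,0],
    [0,0,-0.02,0],
    [0,0,-0.02,0],
    [0,0,-0.02,0]
  ]
}}

```text
time: 7.97
tool_pos: [0.5211, -0.1857, 0.1812]
ee_rot: [-3.141, 0.0, 0.24]
wrist_force: [-0.3, 1.5, -0.8]
width: 0.0176
finger_force: 30.0
```

Call:
{"fn": "arm_command", "kwargs": {
  "targets": [
    [0,0,-0.004,0],
    [0,0,-0.004,0],
    [0,0,-0.004,0]
  ]
}}

```text
time: 8.22
tool_pos: [0.5212, -0.1858, 0.1794]
ee_rot: [3.142, 0.0, 0.24]
wrist_force: [0.3, 0.8, -0.8]
width: 0.0174
finger_force: 30.0
```

Call:
{"fn": "arm_command", "kwargs": {
  "targets": [
    [0,0,-0.004,0],
    [0,0,-0.004,0],
    [0,0,-0.004,0]
  ]
}}

```text
time: 8.47
tool_pos: [0.5216, -0.1859, 0.1784]
ee_rot: [3.141, -0.001, 0.24]
wrist_force: [0.1, -0.2, 2.8]
width: 0.0175
finger_force: 30.0
```

That is light floor contact at TCP z of about 0.1785, consistent with the grasp offset. Now the strokes, 0.1 m each way.

Call:
{"fn": "arm_command", "kwargs": {
  "targets": [
    [0,0,0.025,0],
    [0,0,0.055,0],
    [0,0,0.085,0],
    [0,0,0.115,0],
    [0,0,0.145,0],
    [0,0,0.175,0],
    [0,0,0.204,0],
    [0,0,0.204,0]
  ]
}}

```text
time: 9.13
tool_pos: [0.5223, -0.1863, 0.2836]
ee_rot: [3.137, -0.005, 0.24]
wrist_force: [0.2, 0.3, -0.6]
width: 0.0177
finger_force: 30.0
```

Call:
{"fn": "arm_command", "kwargs": {
  "targets": [
    [0,0,-0.035,0],
    [0,0,-0.07,0],
    [0,0,-0.105,0],
    [0,0,-0.14,0],
    [0,0,-0.175,0],
    [0,0,-0.195,0],
    [0,0,-0.204,0],
    [0,0,-0.204,0]
  ]
}}

```text
time: 9.8
tool_pos: [0.521, -0.1856, 0.1777]
ee_rot: [-3.142, 0.0, 0.24]
wrist_force: [-0.4, -0.2, -0.6]
width: 0.0176
finger_force: 30.0
```

Call:
{"fn": "arm_command", "kwargs": {
  "targets": [
    [0,0,0,0],
    [0,0,0,0]
  ]
}}

```text
time: 9.97
tool_pos: [0.5213, -0.1858, 0.1776]
ee_rot: [3.141, -0.0, 0.24]
wrist_force: [-0.1, -0.2, -0.2]
width: 0.0174
finger_force: 30.0
```

Call:
{"fn": "arm_command", "kwargs": {
  "targets": [
    [0,0,0.025,0],
    [0,0,0.055,0],
    [0,0,0.085,0],
    [0,0,0.115,0],
    [0,0,0.145,0],
    [0,0,0.175,0],
    [0,0,0.204,0],
    [0,0,0.204,0]
  ]
}}

```text
time: 10.63
tool_pos: [0.5225, -0.1864, 0.2843]
ee_rot: [3.137, -0.006, 0.24]
wrist_force: [0.2, -0.1, 0.3]
width: 0.0175
finger_force: 30.0
```

Call:
{"fn": "arm_command", "kwargs": {
  "targets": [
    [0,0,-0.035,0],
    [0,0,-0.07,0],
    [0,0,-0.105,0],
    [0,0,-0.14,0],
    [0,0,-0.175,0],
    [0,0,-0.195,0],
    [0,0,-0.206,0],
    [0,0,-0.206,0]
  ]
}}

```text
time: 11.3
tool_pos: [0.5213, -0.1857, 0.1772]
ee_rot: [3.141, -0.001, 0.24]
wrist_force: [0.0, 0.2, -0.9]
width: 0.0179
finger_force: 30.0
```

```bash
python3 - <<'E'
from h import *
P=[]
for k in range(8):
    robot.snapshot("scene");o=robot.get_obs();P.append(np.r_[o['tool_pos'],o['wrist_force']])
print(np.array(P).mean(0).round(4),np.std(P,0).round(3))
E
```

```text
[ 0.5215 -0.1859  0.177  -0.0041  0.1033  0.793 ] [0.    0.    0.    0.44  0.274 1.044]
```

Call:
{"fn": "arm_command", "kwargs": {
  "targets": [
    [0,0,-0.003,0],
    [0,0,-0.003,0]
  ]
}}

```text
time: 11.87
tool_pos: [0.5218, -0.1859, 0.1769]
ee_rot: [3.14, -0.002, 0.24]
wrist_force: [-1.2, 0.5, 7.8]
width: 0.0177
finger_force: 30.0
```

```bash
python3 - <<'E'
from h import *
P=[]
for k in range(8):
    s=robot.snapshot("scene");o=robot.get_obs();P.append(np.r_[o['tool_pos'],o['wrist_force']])
print(np.array(P).mean(0).round(4),np.std(P,0).round(3))
s0=cv2.imread("pics/scene0.png")
d=abs(s[...,::-1].astype(int)-s0).max(2)[245:275,205:275];print("jar lower diff",d.max(),(d>25).sum())
E
```

```text
[ 0.5218 -0.1859  0.177  -0.3584  0.6439  6.2203] [0.    0.    0.    0.371 0.358 0.433]
jar lower diff 19 0
```

Firm floor contact is confirmed at 6 N with TCP z = 0.177, so the earlier bottoms were at the floor within 1 mm. Third stroke.

Call:
{"fn": "arm_command", "kwargs": {
  "targets": [
    [0,0,0.025,0],
    [0,0,0.055,0],
    [0,0,0.085,0],
    [0,0,0.115,0],
    [0,0,0.145,0],
    [0,0,0.175,0],
    [0,0,0.209,0],
    [0,0,0.209,0]
  ]
}}

```text
time: 12.93
tool_pos: [0.5224, -0.1864, 0.2838]
ee_rot: [3.137, -0.005, 0.24]
wrist_force: [-0.1, -0.5, -0.1]
width: 0.0178
finger_force: 30.0
```

Call:
{"fn": "arm_command", "kwargs": {
  "targets": [
    [0,0,-0.035,0],
    [0,0,-0.07,0],
    [0,0,-0.105,0],
    [0,0,-0.14,0],
    [0,0,-0.175,0],
    [0,0,-0.195,0],
    [0,0,-0.207,0],
    [0,0,-0.207,0]
  ]
}}

```text
time: 13.6
tool_pos: [0.5211, -0.1857, 0.1765]
ee_rot: [3.141, -0.0, 0.24]
wrist_force: [-0.2, 0.0, -0.2]
width: 0.0177
finger_force: 30.0
```

Call:
{"fn": "arm_command", "kwargs": {
  "targets": [
    [0,0,0.03,0],
    [0,0,0.07,0],
    [0,0,0.11,0],
    [0,0,0.15,0],
    [0,0,0.19,0],
    [0,0,0.23,0],
    [0,0,0.28,0],
    [0,0,0.34,0]
  ]
}}

```text
time: 14.27
tool_pos: [0.5208, -0.1856, 0.3457]
ee_rot: [-3.14, 0.002, 0.24]
wrist_force: [0.8, -0.4, -1.0]
width: 0.0173
finger_force: 30.0
```

Call:
{"fn": "arm_command", "kwargs": {
  "targets": [
    [-0.12,0.78,0,0],
    [-0.12,0.78,0,0],
    [-0.12,0.78,0,0],
    [-0.12,0.78,0,0],
    [-0.12,0.78,0,0],
    [-0.12,0.78,0,0],
    [-0.12,0.78,0,0],
    [-0.12,0.78,0,0]
  ]
}}

```text
time: 14.93
tool_pos: [0.4699, 0.1454, 0.3463]
ee_rot: [3.141, -0.001, 0.239]
wrist_force: [0.7, 0.3, -0.8]
width: 0.0175
finger_force: 30.0
```

Call:
{"fn": "arm_command", "kwargs": {
  "targets": [
    [-0.019,0.122,0,0],
    [-0.019,0.122,0,0],
    [-0.019,0.122,0,0],
    [-0.019,0.122,-0.06,0],
    [-0.019,0.122,-0.12,0],
    [-0.019,0.122,-0.18,0],
    [-0.019,0.122,-0.222,0],
    [-0.019,0.122,-0.222,0]
  ]
}}

```text
time: 15.6
tool_pos: [0.4587, 0.2028, 0.2291]
ee_rot: [3.14, 0.011, 0.239]
wrist_force: [0.1, -0.4, -1.5]
width: 0.0174
finger_force: 30.0
```

```bash
python3 - <<'E'
from h import *
for k in range(4): s=robot.snapshot("scene")
print(robot.get_obs()['tool_pos'])
t=robot.snapshot("top")
for n,i in(("scene",s),("top",t)):cv2.imwrite(f"pics/{n}5.png",i[...,::-1])
f=lambda im,x,y:cv2.resize(im[y:y+130,x:x+100,::-1],None,fx=4,fy=4,interpolation=2)
cv2.imwrite("pics/c6.png",np.hstack([f(s,320,130),f(t,190,150)]))
E
```

```text
[0.46224304 0.20441455 0.23738574]
```

View pics/c6.png

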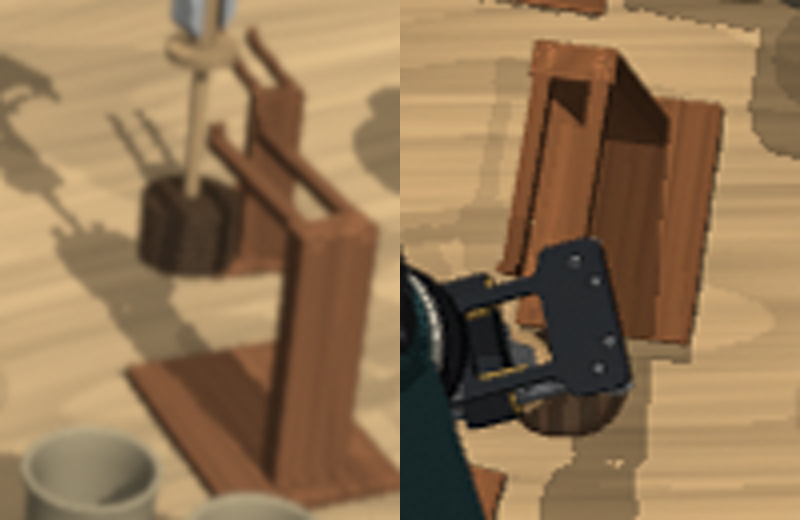

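The brush is upright in front of the fork, and its collar at c6 (200,50) is above the lips at (215,130). I'll move it in and lower it.

Call:
{"fn": "arm_command", "kwargs": {
  "targets": [
    [0.04,-0.005,0,0],
    [0.08,-0.011,0,0],
    [0.12,-0.016,0,0],
    [0.16,-0.021,0,0],
    [0.18,-0.024,0,0],
    [0.18,-0.024,0,0],
    [0.18,-0.024,0,0],
    [0.18,-0.024,0,0]
  ]
}}

```text
time: 16.52
tool_pos: [0.5505, 0.1929, 0.2358]
ee_rot: [-3.141, -0.001, 0.24]
wrist_force: [0.5, -0.1, -1.3]
width: 0.0171
finger_force: 30.0
```

Call:
{"fn": "arm_command", "kwargs": {
  "targets": [
    [0,0,-0.01,0],
    [0,0,-0.02,0],
    [0,0,-0.03,0],
    [0,0,-0.035,0],
    [0,0,-0.038,0],
    [0,0,-0.038,0],
    [0,0,-0.038,0],
    [0,0,-0.038,0]
  ]
}}

```text
time: 17.18
tool_pos: [0.5512, 0.1927, 0.2163]
ee_rot: [3.142, -0.0, 0.24]
wrist_force: [-0.4, -0.6, -0.5]
width: 0.0174
finger_force: 30.0
```

Call:
{"fn": "arm_command", "kwargs": {
  "targets": [
    [0,0,-0.006,0],
    [0,0,-0.006,0],
    [0,0,-0.006,0]
  ]
}}

```text
time: 17.43
tool_pos: [0.551, 0.1926, 0.2128]
ee_rot: [3.142, 0.0, 0.24]
wrist_force: [0.4, -1.3, -0.0]
width: 0.018
finger_force: 30.0
```

Call:
{"fn": "arm_command", "kwargs": {
  "targets": [
    [0,0,-0.004,0],
    [0,0,-0.004,0],
    [0,0,-0.004,0]
  ]
}}

```text
time: 17.68
tool_pos: [0.551, 0.1926, 0.2108]
ee_rot: [3.142, 0.0, 0.24]
wrist_force: [-0.1, -0.3, -1.5]
width: 0.0175
finger_force: 30.0
```

Call:
{"fn": "arm_command", "kwargs": {
  "targets": [
    [0,0,-0.003,0],
    [0,0,-0.003,0],
    [0,0,-0.003,0]
  ]
}}

```text
time: 17.93
tool_pos: [0.551, 0.1927, 0.2094]
ee_rot: [3.141, 0.0, 0.24]
wrist_force: [-0.3, -0.4, -1.0]
width: 0.0176
finger_force: 30.0
```

Call:
{"fn": "arm_command", "kwargs": {
  "targets": [
    [0,0,-0.003,0],
    [0,0,-0.003,0],
    [0,0,-0.003,0]
  ]
}}

```text
time: 18.18
tool_pos: [0.5512, 0.1927, 0.2093]
ee_rot: [3.141, -0.002, 0.24]
wrist_force: [-1.0, -0.2, 5.3]
width: 0.0175
finger_force: 30.0
```

Call:
{"fn": "arm_command", "kwargs": {
  "targets": [
    [0,0,-0.003,0],
    [0,0,-0.003,0],
    [0,0,-0.003,0]
  ]
}}

```text
time: 18.43
tool_pos: [0.5512, 0.1927, 0.2093]
ee_rot: [3.141, -0.003, 0.24]
wrist_force: [-2.8, -0.5, 9.4]
width: 0.0173
finger_force: 30.0
```

Seated on the prongs. I'll release and retreat up.

Call:
{"fn": "arm_command", "kwargs": {
  "targets": [
    [0,0,0.003,0],
    [0,0,0.003,0],
    [0,0,0.003,0],
    [0,0,0.003,0],
    [0,0,0.003,0],
    [0,0,0.003,0],
    [0,0,0.003,0],
    [0,0,0.003,0]
  ],
  "claw": 0.2
}}

```text
time: 19.1
tool_pos: [0.551, 0.1926, 0.2078]
ee_rot: [3.141, 0.0, 0.24]
wrist_force: [0.0, -0.5, -0.1]
width: 0.0675
finger_force: 0.0
```

Call:
{"fn": "arm_command", "kwargs": {
  "targets": [
    [0,0,0.02,0],
    [0,0,0.06,0],
    [0,0,0.12,0],
    [0,0,0.18,0],
    [0,0,0.24,0],
    [0,0,0.24,0]
  ]
}}

```text
time: 19.6
tool_pos: [0.5527, 0.1931, 0.3369]
ee_rot: [3.142, -0.014, 0.24]
wrist_force: [-0.9, 0.4, 1.7]
width: 0.0752
finger_force: 0.0
```

```bash
python3 - <<'E'
from h import *
s=robot.snapshot("scene");t=robot.snapshot("top");print(robot.get_obs()['tool_pos'])
for n,i in(("scene",s),("top",t)):cv2.imwrite(f"pics/{n}6.png",i[...,::-1])
s0=cv2.imread("pics/scene1.png").astype(int);d=abs(s[...,::-1].astype(int)-s0).max(2)
print("brush region diff",(d[140:230,360:400]>30).sum(),"jar",(d[180:280,200:265]>30).sum())
E
```

```text
[0.55166803 0.19282687 0.3306235 ]
brush region diff 2 jar 0
```

The brush hangs as before and the canister is unmoved, judging by the pixel difference to the start. Now to behind the lid, with the fingers shut and turned to the lid's yaw.

Call:
{"fn": "arm_command", "kwargs": {
  "targets": [
    [0.138,-0.888,0,0],
    [0.138,-0.888,0,0],
    [0.138,-0.888,0,0],
    [0.138,-0.888,0,-0.1],
    [0.138,-0.888,0,-0.15],
    [0.138,-0.888,0,-0.2],
    [0.138,-0.888,0,-0.25],
    [0.138,-0.888,0,-0.3]
  ],
  "claw": 1
}}

```text
time: 20.37
tool_pos: [0.6016, -0.1386, 0.3259]
ee_rot: [3.141, 0.004, -0.391]
wrist_force: [0.6, 0.9, 0.3]
width: 0.0253
finger_force: 0.0
```

Call:
{"fn": "arm_command", "kwargs": {
  "targets": [
    [0.038,-0.225,0,-0.093],
    [0.038,-0.225,0,-0.093],
    [0.038,-0.225,0,-0.093],
    [0.038,-0.225,0,-0.093],
    [0.038,-0.225,0,-0.093],
    [0.038,-0.225,0,-0.093]
  ]
}}

```text
time: 20.87
tool_pos: [0.621, -0.2487, 0.3264]
ee_rot: [-3.141, 0.003, -0.58]
wrist_force: [-0.7, 0.6, -0.1]
width: 0.0005
finger_force: 0.0
```

```bash
python3 - <<'E'
from h import *
for k in range(2): s=robot.snapshot("scene")
t=robot.snapshot("top");o=robot.get_obs();print(o['tool_pos'],o['ee_rot'],o['width'],o['joint_positions'])
f=lambda im,x,y:cv2.resize(im[y:y+130,x:x+100,::-1],None,fx=4,fy=4,interpolation=2)
cv2.imwrite("pics/c7.png",np.hstack([f(s,180,130),f(t,350,130)]))
q=o['tool_pos'];print((proj("scene",q)[0]-[180,130])*4)
E
```

```text
[ 0.62126642 -0.24748208  0.32843723] [-3.14138740e+00 -1.93948600e-04 -5.77781657e-01] 0.0005393485466460627 [-4.63917272e-01  3.84675876e-01  7.69266622e-01  1.98906332e-04
  1.98743413e+00  1.68474121e+00]
[130.64719183 131.76731757]
```

View pics/c7.png

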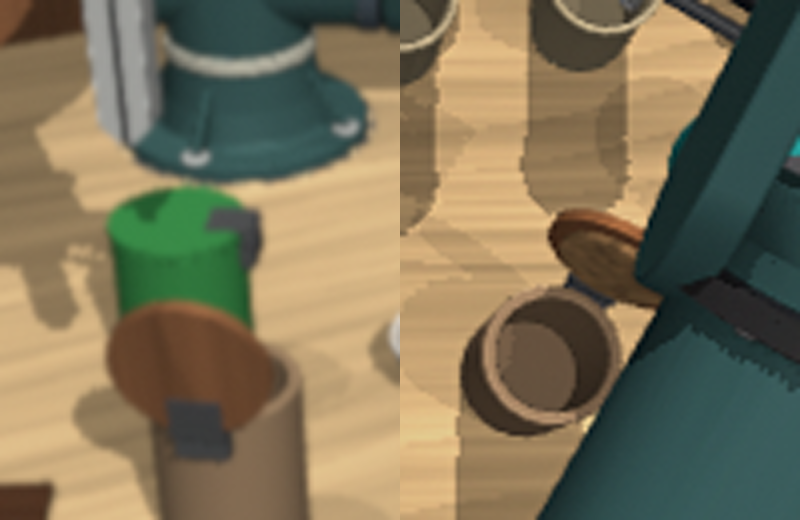

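The shut fingertips show at c7 (127,140), matching the predicted (131,132), with the lid open behind the hinge. I'll descend behind the lid.

Call:
{"fn": "arm_command", "kwargs": {
  "targets": [
    [0,-0.006,-0.06,0],
    [0,-0.006,-0.12,0],
    [0,-0.006,-0.18,0],
    [0,-0.006,-0.23,0],
    [0,-0.006,-0.27,0],
    [0,-0.006,-0.286,0],
    [0,-0.006,-0.286,0],
    [0,-0.006,-0.286,0]
  ]
}}

```text
time: 21.68
tool_pos: [0.6216, -0.2515, 0.1861]
ee_rot: [-3.142, -0.001, -0.579]
wrist_force: [-0.7, -0.5, 1.2]
width: 0.0006
finger_force: 0.0
```

```bash
python3 -c "
from bench import robot
for k in range(4): s=robot.snapshot('scene')
o=robot.get_obs();print(o['tool_pos'],o['wrist_force'])"
```

```text
[ 0.62220014 -0.25252878  0.18759523] [-0.52309267 -0.0731467  -0.32535004]
```

Call:
{"fn": "arm_command", "kwargs": {
  "targets": [
    [-0.02,0.013,0,0],
    [-0.04,0.027,0,0],
    [-0.06,0.04,0,0],
    [-0.08,0.053,0,0],
    [-0.097,0.064,-0.005,0],
    [-0.117,0.078,-0.012,0],
    [-0.137,0.091,-0.018,0],
    [-0.137,0.091,-0.018,0]
  ]
}}

```text
time: 22.55
tool_pos: [0.552, -0.2061, 0.1774]
ee_rot: [-3.141, -0.001, -0.58]
wrist_force: [0.7, -0.5, 0.1]
width: 0.0007
finger_force: 0.0
```

```bash
python3 -c "
from h import *
for k in range(3): s=robot.snapshot('scene')
o=robot.get_obs();print(o['tool_pos'],o['wrist_force']);cv2.imwrite('pics/c8.png',cv2.resize(s[130:260,180:300,::-1],None,fx=4,fy=4,interpolation=2))"
```

```text
[ 0.5534423  -0.20718109  0.17708956] [ 0.74993997 -0.89950469 -0.0582957 ]
```

View pics/c8.png

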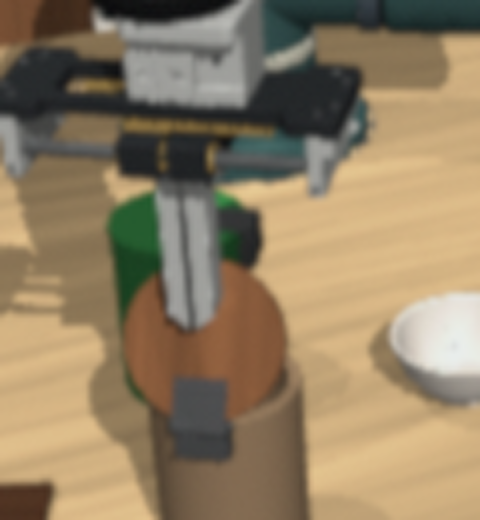

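The lid at c8 (205,335) follows the fingertips at (190,325), now past vertical. I'll continue along the arc down.

Call:
{"fn": "arm_command", "kwargs": {
  "targets": [
    [-0.013,0.009,-0.01,0],
    [-0.024,0.017,-0.02,0],
    [-0.033,0.023,-0.035,0],
    [-0.041,0.028,-0.049,0],
    [-0.045,0.03,-0.065,0],
    [-0.048,0.033,-0.08,0],
    [-0.052,0.036,-0.095,0],
    [-0.052,0.036,-0.098,0]
  ]
}}

```text
time: 23.37
tool_pos: [0.5255, -0.188, 0.1247]
ee_rot: [3.141, 0.003, -0.58]
wrist_force: [0.3, 0.4, -0.1]
width: 0.0003
finger_force: 0.2
```

```bash
python3 -c "
from h import *
for k in range(3): s=robot.snapshot('scene')
o=robot.get_obs();print(o['tool_pos'],o['wrist_force'])"
```

```text
[ 0.52672919 -0.18872687  0.12665529] [ 0.26589743  0.42584321 -0.06953495]
```

Call:
{"fn": "arm_command", "kwargs": {
  "targets": [
    [-0.006,0.004,0,0],
    [-0.012,0.008,0,0],
    [-0.012,0.008,-0.004,0],
    [-0.012,0.008,-0.008,0],
    [-0.012,0.008,-0.008,0]
  ]
}}

```text
time: 23.93
tool_pos: [0.5209, -0.1847, 0.1233]
ee_rot: [-3.142, -0.001, -0.58]
wrist_force: [0.1, 0.2, 0.1]
width: 0.0006
finger_force: 0.0
```

Call:
{"fn": "arm_command", "kwargs": {
  "targets": [
    [0,0,-0.004,0],
    [0,0,-0.004,0],
    [0,0,-0.004,0]
  ]
}}

```text
time: 24.18
tool_pos: [0.521, -0.1848, 0.1231]
ee_rot: [-3.141, -0.001, -0.58]
wrist_force: [-2.8, 2.4, 8.9]
width: 0.0007
finger_force: 4.0
```

Call:
{"fn": "arm_command", "kwargs": {
  "targets": [
    [0,0,-0.004,0],
    [0,0,-0.004,0],
    [0,0,-0.004,0]
  ]
}}

```text
time: 24.43
tool_pos: [0.521, -0.1848, 0.123]
ee_rot: [-3.141, -0.003, -0.58]
wrist_force: [-4.6, 3.1, 13.9]
width: 0.0006
finger_force: 7.1
```

Call:
{"fn": "arm_command", "kwargs": {
  "targets": [
    [0,0,-0.004,0],
    [0,0,-0.006,0],
    [0,0,-0.006,0],
    [0,0,-0.006,0]
  ]
}}

```text
time: 24.77
tool_pos: [0.5212, -0.1849, 0.1228]
ee_rot: [-3.141, -0.004, -0.58]
wrist_force: [-8.7, 3.8, 23.0]
width: 0.0005
finger_force: 11.7
```

Call:
{"fn": "arm_command", "kwargs": {
  "targets": [
    [0,0,-0.003,0],
    [0,0,-0.004,0],
    [0,0,-0.004,0],
    [0,0,-0.004,0],
    [0,0,-0.004,0],
    [0,0,-0.004,0]
  ]
}}

```text
time: 25.27
tool_pos: [0.5215, -0.185, 0.1227]
ee_rot: [-3.141, -0.006, -0.58]
wrist_force: [-11.2, 5.2, 29.1]
width: 0.0006
finger_force: 14.7
```

The lid is home: 0.123 m under 29 N with no further give. I'll back off.

Call:
{"fn": "arm_command", "kwargs": {
  "targets": [
    [0,0,0.01,0],
    [0,0,0.022,0],
    [0,0,0.06,0],
    [0,0,0.12,0],
    [0,0,0.2,0],
    [0,0,0.28,0],
    [0,0,0.34,0],
    [0,0,0.34,0]
  ]
}}

```text
time: 25.93
tool_pos: [0.5232, -0.1859, 0.292]
ee_rot: [-3.14, -0.014, -0.58]
wrist_force: [0.5, -1.0, -0.4]
width: 0.0003
finger_force: 0.0
```

Call:
{"fn": "arm_command", "kwargs": {
  "targets": [
    [-0.3,-0.3,0,0],
    [-0.3,-0.3,0,0],
    [-0.3,-0.3,0,0],
    [-0.3,-0.3,0,0],
    [-0.3,-0.3,0,0],
    [-0.3,-0.3,0,0],
    [-0.3,-0.3,0,0],
    [-0.3,-0.3,0,0]
  ]
}}

```text
time: 26.6
tool_pos: [0.3708, -0.3345, 0.2829]
ee_rot: [-3.14, 0.002, -0.581]
wrist_force: [-0.1, 0.9, -0.2]
width: 0.0005
finger_force: 0.0
```

```bash
python3 -c "
from h import *
s=robot.snapshot('scene');t=robot.snapshot('top');print(robot.get_obs()['tool_pos'])
f=lambda im,x,y:cv2.resize(im[y:y+130,x:x+100,::-1],None,fx=4,fy=4,interpolation=2)
cv2.imwrite('pics/c9.png',np.hstack([f(s,190,150),f(t,330,150)]))
s0=cv2.imread('pics/scene0.png').astype(int);d=abs(s[...,::-1]-s0).max(2);print('brush',(d[140:235,355:420]>30).sum(),'jar low',(d[245:275,205:265]>30).sum())
J=[.5203,-.1846];D=circ([*J,.123],.045)
print((proj('scene',D).min(0)-[190,150])*4,(proj('scene',D).max(0)-[190,150])*4)"
```

```text
[ 0.37168795 -0.33373588  0.28340711]
brush 2 jar low 0
[101.75470206 239.05746544] [261.85882656 326.96292416]
```

View pics/c9.png

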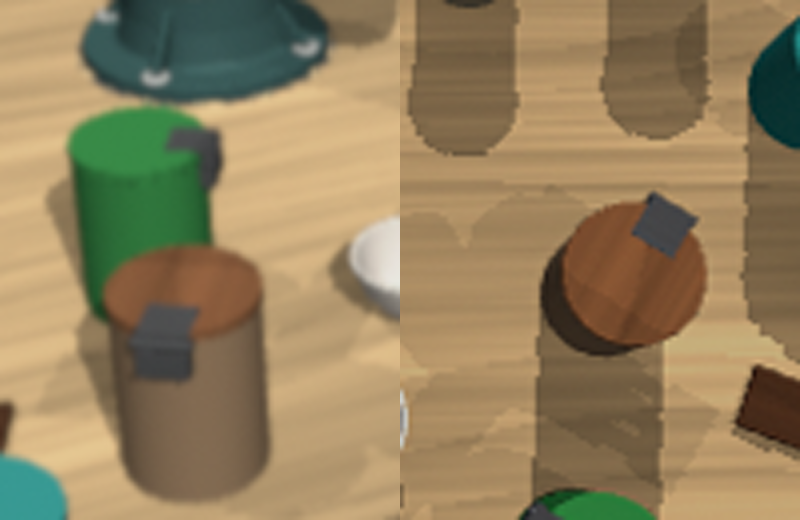

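The picture shows the lid flat on the rim at c9 (185,290), the canister unmoved and the brush back as found. The robot is clear of everything, so I'm handing in.

```bash
python3 -c "
from bench import robot
print(robot.close_job())"
```

```text
the job is handed in; nothing more can be done
None
```

The job is handed in: I brushed the canister with three floor-to-mouth strokes, hung the brush back on its rack as found, and pressed the lid shut with about 29 N; by the final pictures the canister had not moved.

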